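Lock the service cover of a chocolate melter

TASK

The service cover on the sloping front of the chocolate melter is held by two captive slotted quarter-turn screws that are still loose. Take the driver out of its wooden stand and with it turn both screws clockwise, in either order, until they stop and their slots lie level, then put the driver back upright and fully down in its stand and let it go. Touch the melter only with the driver, not with the gripper or arm, and leave the jar, the spatula and the cup where they are.

Things in the scene. Friction and masses are not known exactly. Their poses are not given: they have to be found in the camera images.
- melter: White and steel chocolate melter, fixed, 341 deep x 320 wide x 105 mm high; low lids on its deck reach 127 mm. Origin: on the table; x to its back, y left seen from the robot, z up. Its front slopes 28 degrees from level, from 30 mm high at x -141 mm to the deck at x 0; an aluminium cover 85 x 230 mm with black vent slits on it carries a screw at each end, 160 mm apart.
- screw_left (a joint): Turn of the captive screw at the left (+y) end of the cover. 0 = slot points up the slope, grows as the screw is turned clockwise seen from outside, 1.571 = hard stop, locked, slot level. Stays where it is left; turning takes about 0.1 N m.
- screw_right (a joint): The same for the screw at the right (-y) end of the cover.
- screw_left_slot (a point): Middle of the slot's mouth on the left screw's steel head: round, 35 mm across, 10 mm proud of the cover; slot 6.5 mm wide, 27 mm long with closed ends, 8 mm deep, black floor. Axes turn with the screw: z straight out of the sloping face (28 degrees from vertical, leaning to the robot), x along the slot. It does not move in or out when turned.
- screw_right_slot (a point): The same for the right screw.
- driver: Stubby slotted driver, loose, 140 g, 135 mm long, blade down in its stand. Origin: middle of the blade's end; z up to the handle, x along the blade's width. Blade 22 (x) x 3 (y), 16 mm long; shank 12 mm thick; hub 24 mm across at 40-70 mm, tapered foot; flange 40 mm across at 70-75 mm; black block handle at 75-135 mm, 30 wide (x), 22 thick (y): grip its flat sides along y.
- stand: Pale wooden block, fixed, 75 x 75 x 75 mm, with an upright hole 31 mm across right through the middle. The driver hangs in it by its flange, which rests on the block's top; its blade's end is then 5 mm above the table. Origin: middle of the underside.
- stand_hole0 (a point): Middle of the mouth of the stand's hole, on the block's top, 75 mm above the table.
- jar: Bystander: closed amber glass jar with a white cap, 64 mm across, 95 mm high. Origin: middle of its underside.
- spatula: Bystander: spatula lying on the table in front of the melter, 280 mm long, up to 65 mm wide, 20 mm high. Origin: on the table, under the middle; x points along it to the blade.
- cup: Bystander: open steel cup, 76 mm across, 80 mm high. Origin: middle of its underside.
Things that resemble listed ones, but are neither listed nor needed, are in the scene too. What is shaped like the driver but red is not meant.

How it is judged:
On the way, in this order (a step that is already met when the one before it is completed fails the run):
1. the driver is lifted out of its stand (z of driver in the frame of stand_hole0 above 0.005 m), for 0.1 s.
2. one screw has been turned home with the driver (slot within 10 degrees of level, the driver still in it) (contact force between driver and melter above 0.2 N and value of joint any of screw_left, screw_right above 1.4 rad), for 0.05 s.
3. the other screw has been turned home with the driver too (contact force between driver and melter above 0.2 N and value of joint each of screw_left, screw_right above 1.4 rad), for 0.05 s.
At the end, for the whole second after the job is handed in: Both screws at their stops with slots level within 10 degrees (joints above 1.40 rad); the driver released and at rest in the stand, upright within 0.1 rad, blade end within 10 mm of the hole's axis and over 66 mm below its mouth (flange within 4 mm of the block) (value of joint each of screw_left, screw_right above 1.4 rad and horizontal distance between driver and stand_hole0 below 0.01 m and z of driver in the frame of stand_hole0 below -0.066 m and angle between driver's own z axis and vertical below 0.1 rad and linear speed of driver below 0.02 m/s); the robot touches nothing.
It fails at once if the gripper or arm pushes on the melter (over 1 N) (contact force between any of the fingers, the arm and melter above 1 N).
It fails at once if the jar is pushed out of its place (more than 25 mm) (distance of jar from where it was at the start of the episode above 0.025 m).
It fails at once if the spatula is pushed out of its place (more than 25 mm) (distance of spatula from where it was at the start of the episode above 0.025 m).
It fails at once if the cup is pushed out of its place (more than 25 mm) (distance of cup from where it was at the start of the episode above 0.025 m).
It also fails if it takes over 69 s, if anything falls off the work surface, if the arm or the gripper's body presses on something with over 40 N, if the wrist force passes 120 N, or if a joint passes its speed limit or range.

ROBOT

A 6-joint arm with a two-finger parallel gripper is mounted at the origin on the work surface. World frame = base frame: x ahead of the robot, y to its left, z up, the work surface at z = 0. Lengths are in m, angles in rad, forces in N, time in s.
With the tool pointing down it reaches from about 0.325 to 0.875 m from the base axis. Payload 4.4 kg.
Tool frame: the origin (TCP) lies between the finger pads; the fingertips stand 19 mm ahead of it and the grasp point (between the pads) is the TCP; z points along the fingers, y is the line along which they close (so a half turn about z gives the same grasp; the last joint's range is limited). The gripper opens to 85 mm and grips with 20 to 120 N. Pads are 22 mm wide; open, the fingers measure 114 mm over their backs; the gripper's body (76 mm by 85 mm) begins 54 mm behind the grasp point. The pads swing forward as they close: fully open they stand 13 mm farther back than shut.
Start: joints at [-1.411, 0.207, 1.542, -0, 1.393, -0.15], TCP at [0.176, -0.547, 0.25] pointing down, gripper open.
Joint ranges: [-2.73, 2.73], [-0.86, 2.22], [0.23, 2.46], [-1.11, 4.25], [0.08, 2.63], [-2.82, 2.82]. Speed limits (rad/s): [2.79, 2.79, 3.14, 3.14, 3.14, 3.14].

INTERFACE

Orientations are given as [roll, pitch, yaw] about the fixed x, y, z axes, in that order (R = Rz(yaw) Ry(pitch) Rx(roll)).
In Python, from plant import * gives the robot as it stands.
- The arm moves only by the shell command python3 -m pendant 'ROWS'. ROWS is a JSON object of lists of equal length, an entry for each row: "travel": the shift along the world's x, y, z in mm, a list of three; "turn": the turn about the world's z in rad; "jaw": the opening, from 0 (shut) to 1 (fully open). In form: {"travel": [[tx, ty, tz], ...], "turn": [turn, ...], "jaw": [jaw, ...]}. A call has exactly 5 rows; each row is the pose to reach, as a shift and turn from the pose commanded when the call began; what a row does not reach only later rows make up. A row lasts 1/10 s, in which the tool goes at most 50 mm and 8.59 degrees, less where a joint would pass 70% of its speed; a pose out of reach is approached as far as the arm can. A call with a gripper value outside its range is refused whole. The fingers move at their own pace and stop on an object; the grip force is fixed at half the most. Time passes only in rows, so rows that repeat a pose let the fingers close, or fill a call up. It gives the time, the measured TCP pose, the force, the opening and the grip force at its end, in the units of the state.
- get_obs(): the state, without advancing time (a new reading comes with each control period).
- capture(name): name is "side" or "top"; returns the picture (400x640x3 uint8, red, green, blue); there is no depth.
- camera_info(name): a dict with "K" (3x3 intrinsics, pixels), "k1" (the pictures are not rectified: a ray, as slopes to the right and down, at radius r is drawn at 1 + k1 r^2 times it, then the intrinsics apply), "xyz" and "attitude" of the camera in the world. Camera axes: x right, y up, looking along -z (the intrinsics and any distortion apply to the point x, -y, -z); pixel columns grow to the right and rows downward; lengths in m; the calibration is good to about 2 mm. A picture is of the moment at which its call begins. camera_info takes no time and is no camera call.
- sign_off(): hands the job in; it is judged then, once.
The state is a dict: "time": time; "qpos": joint angles; "joint_velocities": joint speeds; "tau": joint torques, N m; "position": TCP position; "orientation": TCP orientation; "force": force on the tool from outside, world axes, zero at the start; "wrist_torque": the same for the moment, N m; "grip_width": finger opening in m; "gripper_force": force on a finger pad.
Only numpy, scipy, OpenCV 4.12 (cv2) and the standard library are available. Lean on these libraries where they do the work, as an engineer would, in place of code of your own. Each camera call takes 0.05 s, during which the arm holds its last target. There are 200 camera calls.

## Working session

There is one attempt and no reset: what is moved stays moved. The work goes in short steps, Python scripts to look and compute and a shell command to move; the robot and the scene stay as the last step left them, time stands still between calls to the robot, and variables do not carry over. Pictures are saved under pics/ and viewed, at most 10 in all, crops included, and the job is handed in when it is done.

```bash
mkdir -p pics; ls
python3 - <<'E'
from plant import *
import cv2
for n in("side","top"):
    cv2.imwrite(f"pics/{n}0.png",capture(n)[:,:,::-1]); print(n,camera_info(n))
o=get_obs();print(o)
E
```

```text
pics
side {'K': array([[419.06432965,   0.        , 321.29847256],
       [  0.        , 419.06432965, 200.76333921],
       [  0.        ,   0.        ,   1.        ]]), 'k1': -0.08540490946966518, 'xyz': array([0.08860166, 0.90858068, 0.70185793]), 'attitude': array([ 1.02909548,  0.01868162, -2.66868786])}
top {'K': array([[460.64799903,   0.        , 331.7874435 ],
       [  0.        , 460.64799903, 194.28898692],
       [  0.        ,   0.        ,   1.        ]]), 'k1': 0.010455349979778974, 'xyz': array([ 0.33886775, -0.04549916,  1.3965855 ]), 'attitude': array([ 0.17000308,  0.01733129, -1.59829361])}
{'time': 0.1, 'qpos': array([-1.41048722e+00,  2.07352506e-01,  1.54285022e+00, -9.98030114e-06,
        1.39352536e+00, -1.50483983e-01]), 'joint_velocities': array([ 0.00133088, -0.00219946, -0.00214286,  0.00218801, -0.00087824,
        0.00014771]), 'tau': array([-4.95536970e-04, -3.84097695e+01, -2.92550004e+01, -1.65757101e-04,
        4.88608639e-03, -1.87821070e-05]), 'position': array([ 0.17573018, -0.54678641,  0.24921323]), 'orientation': array([-3.13947988e+00, -3.10427197e-04,  3.10794532e-01]), 'force': array([-0.36245948,  0.38966151,  1.2605277 ]), 'wrist_torque': array([0.01885559, 0.01602605, 0.03618078]), 'gripper_force': 0.0, 'grip_width': 0.0852387461016699}
```

View pics/top0.png

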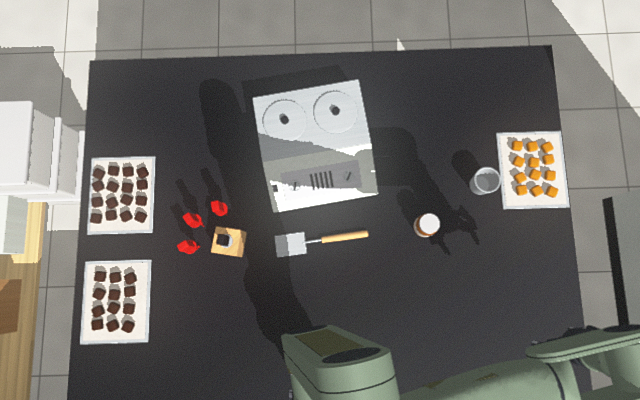

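View pics/side0.png

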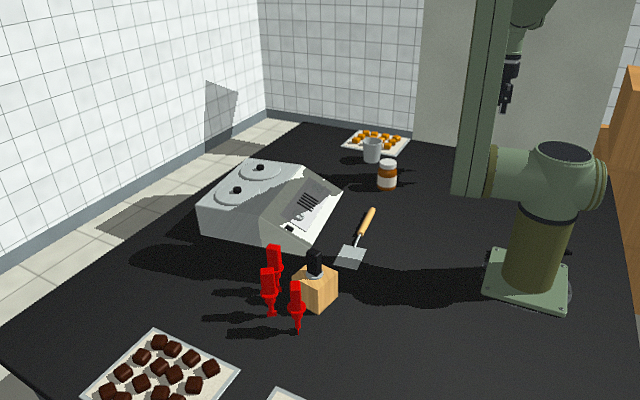

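Run:
```python
import cv2,numpy as np
t=cv2.imread("pics/top0.png");s=cv2.imread("pics/side0.png")
r=lambda a:cv2.resize(a,(400,300),interpolation=cv2.INTER_CUBIC)
cv2.imwrite("pics/crop0.png",np.vstack([np.hstack([r(t[200:260,175:255]),r(s[235:325,250:370])]),np.hstack([r(t[145:220,255:355]),r(t[145:205,320:400])])]))
```

```text
(no output)
```

View pics/crop0.png

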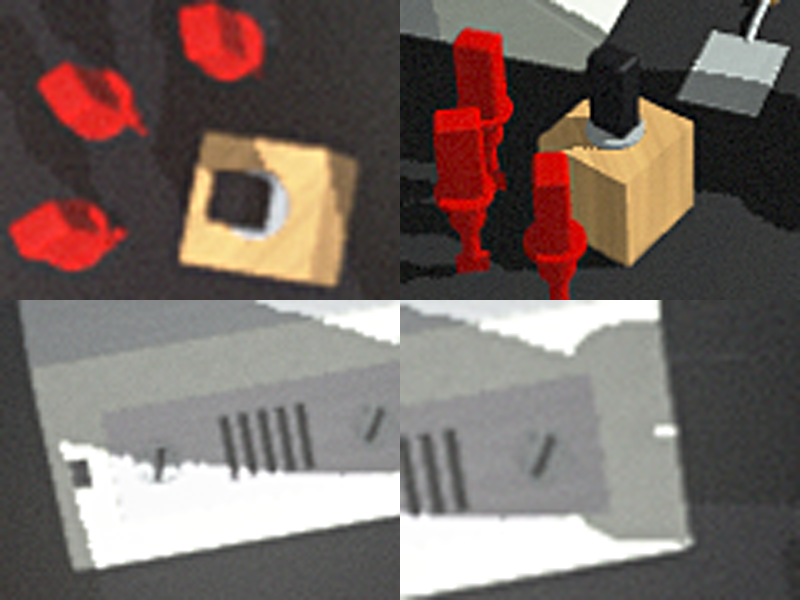

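```bash
cat > h.py <<'E'
import numpy as np,cv2
from scipy.spatial.transform import Rotation as R
from plant import *
def ray(n,uv):
    c=camera_info(n);K=c["K"]
    p=cv2.undistortPoints(np.array([[uv]],float),K,np.array([c["k1"],0,0,0,0.]))[0,0]
    return c["xyz"],R.from_euler("xyz",c["attitude"]).apply([p[0],-p[1],-1])
def onz(n,uv,z):
    o,d=ray(n,uv);return o+d*(z-o[2])/d[2]
def tri(a,b):
    o1,d1=ray("top",a);o2,d2=ray("side",b)
    s=np.linalg.lstsq(np.c_[d1,-d2],o2-o1,rcond=None)[0]
    p,q=o1+d1*s[0],o2+d2*s[1];return (p+q)/2,np.linalg.norm(p-q)
def proj(n,X):
    c=camera_info(n);p=R.from_euler("xyz",c["attitude"]).inv().apply(np.array(X)-c["xyz"]);x,y=p[...,0]/-p[...,2],p[...,1]/p[...,2]
    f=1+c["k1"]*(x*x+y*y);return np.stack([c["K"][0,0]*x*f+c["K"][0,2],c["K"][1,1]*y*f+c["K"][1,2]],-1)
E
python3 - <<'E'
import cv2,numpy as np
t=cv2.imread("pics/top0.png");s=cv2.imread("pics/side0.png")
r=lambda a:cv2.resize(a,(400,300),interpolation=cv2.INTER_CUBIC)
g=lambda a:(255*np.clip(a/255./0.35,0,1)**.6).astype(np.uint8)
cv2.imwrite("pics/crop1.png",np.vstack([np.hstack([r(g(t[225:255,205:245])),r(g(s[240:285,295:355]))]),np.hstack([r(s[180:255,265:365]),r(t[75:225,240:440])])]))
E
```

```text
(no output)
```

View pics/crop1.png

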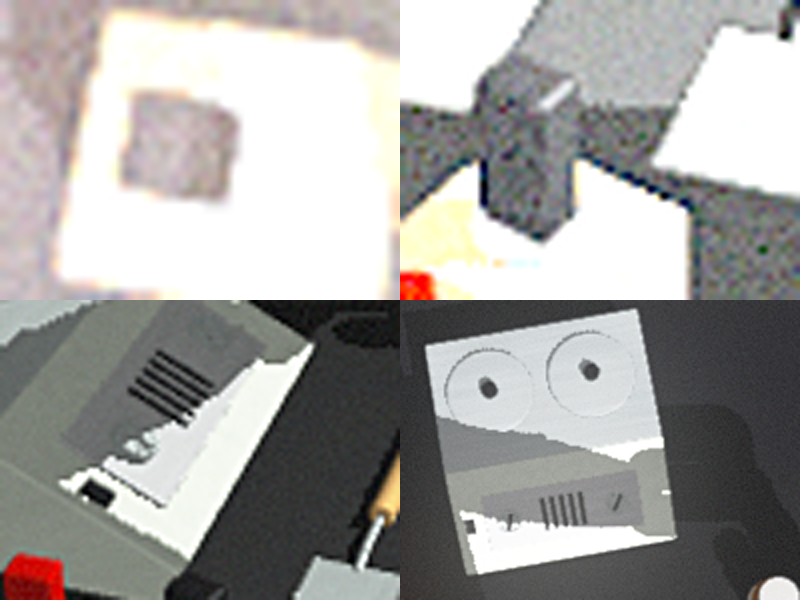

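Run:
```python
from h import *
np.set_printoptions(precision=4,suppress=True)
# stand top corners by mask, handle contour
t=cv2.imread("pics/top0.png");s=cv2.imread("pics/side0.png")
c=t[225:262,205:255];h=cv2.cvtColor(c,cv2.COLOR_BGR2HSV)
for nm,im,(y0,y1,x0,x1) in(("top",t,(225,262,205,252)),("side",s,(240,290,298,330))):
    g=im[y0:y1,x0:x1].max(2)
    print(nm);print(g[:, ::1][:, :24] if nm=="top" else "")
o=onz("top",(223,239.5),.11)
print("handle ctr approx",o,"pix z80",proj("top",[*o[:2],.08]),"z140",proj("top",[*o[:2],.14]))
# melter screws
for a,b in(((294.5,186.2),(300,217)),):print(tri(a,b))
L=onz("top",(294.5,186.2),.0763);Rr=onz("top",(348.5,176),.0763)
print(L,Rr,np.linalg.norm(L-Rr),np.degrees(np.arctan2(*(-(Rr-L)[:2])))) 
# deck corners (z .105): crop1 panel4 scale 2
q=lambda x,y:(240+(x-400)/2,75+(y-300)/2)
A,B=onz("top",q(426,345),.105),onz("top",q(637,309),.105);print("backcorners",A,B,np.linalg.norm(A-B),np.degrees(np.arctan2((A-B)[0]*-1,(A-B)[1])))
C,D=onz("top",q(469,575),.0),onz("top",q(676,537),.0);C1,D1=[onz("top",q(*u),.03) for u in((469,575),(676,537))];print("front z0",C,D,"z30",C1,D1)
```

```text
top
[[ 61  50  54  51  54  53  50  52  49  47  55  57  53  50  49  51  50  49
   56  44  48  51  52  55]
 [ 69  54  50  54  51  50  46  51  49  55  68 100 105  96  85  82  71  60
   53  53  51  49  50  46]
 [ 62  53  49  52  48  53  46  56  56  44  83 153 164 162 148 141 123 105
  101  96  88 120 122  96]
 [ 65  52  51  52  48  57  53  54  50  43 103 160 165 168 167 164 169 159
  164 166 167 231 235 200]
 [ 53  52  52  46  49  54  54  48  48  58 130 159 160 158 159 163 154 161
  162 167 172 239 253 250]
 [ 54  51  48  48  52  51  44  56  46  58 149 164 164 162 160 150 158 164
  164 167 158 165 239 245]
 [ 65  51  55  49  56  52  55  53  39  63 148 167 160 162 156 158 167 169
  163 158 147 156 228 244]
 [ 63  52  53  53  52  55  51  46  47  97 155 162 163 163 157 167 168 170
  161 154 151 144 164 243]
 [ 63  64  50  57  50  55  49  47  60 161 196 173 152 150 148 154 157 157
  147 147 150 149 156 237]
 [ 69  61  55  53  49  54  54  41  72 209 255 224 140  75  62  61  74  76
   84  98 123 126 120 145]
 [ 64  58  67  51  50  51  53  42  75 224 254 255 156  64  50  55  57  56
   51  56  6
[... 2400 characters left out ...]
 58  60  59
   60  62  63  60  62  61]
 [ 59  61  61  64  64  62  55  60  64  61  64  59  57  63  58  61  53  63
   61  59  62  64  56  56]
 [ 59  65  65  57  59  62  61  67  64  64  60  55  55  65  60  62  63  59
   66  59  64  63  60  60]]
side

handle ctr approx [0.4413 0.2784 0.11  ] pix z80 [225.6229 240.2592] z140 [220.2537 238.7052]
(array([0.5936, 0.0796, 0.0686]), np.float64(0.002700969560086138))
[0.5934 0.0794 0.0763] [ 0.6189 -0.0792  0.0763] 0.16065865288313 -9.13586948988039
backcorners [0.8587 0.1958 0.105 ] [ 0.9042 -0.118   0.105 ] 0.31705909288208667 8.248573181998957
front z0 [0.528 0.149 0.   ] [ 0.5773 -0.1699  0.    ] z30 [0.5239 0.1448 0.03  ] [ 0.5722 -0.1672  0.03  ]
```

Run:
```python
from h import *
np.set_printoptions(precision=4,suppress=True)
t=cv2.imread("pics/top0.png");s=cv2.imread("pics/side0.png")
def quad(im,box,mask):
    x0,y0,x1,y1=box;m=np.zeros(im.shape[:2],np.uint8);m[y0:y1,x0:x1]=mask(im[y0:y1,x0:x1].astype(int))*255
    c=max(cv2.findContours(m,0,2)[0],key=cv2.contourArea);return c,cv2.minAreaRect(c),cv2.approxPolyDP(c,3,True)[:,0].tolist()
print("stand",quad(t,(205,222,252,262),lambda a:a.max(2)>110)[1:])
print("handle",quad(t,(214,231,236,248),lambda a:a.max(2)<105)[1:])
print("stand side",quad(s,(290,250,345,320),lambda a:(a[...,2]-a[...,0]>35)&(a[...,1]>70))[2])
y=np.radians(8.6);ex=np.array([np.cos(y),np.sin(y),0]);ey=np.array([-ex[1],ex[0],0]);a=np.radians(28)
up=ex*np.cos(a)+np.array([0,0,np.sin(a)]);n=-ex*np.sin(a)+np.array([0,0,np.cos(a)])
def onslope(uv,p0):
    o,d=ray("top",uv);return o+d*(n@(p0-o))/(n@d)
for nm,box in(("L",(288,178,303,196)),("R",(341,166,357,186))):
    x0,y0,x1,y1=box;g=t[y0:y1,x0:x1].max(2).astype(float)
    bg=cv2.medianBlur(g.astype(np.uint8),0+15 if False else 5).astype(float)
    print(nm);print(g.astype(int))
P0=np.array([.6062,0,.0763])
for nm,pa,pb in(("L",(295,182.5),(294.5,190)),("R",(350.4,172.2),(347,180))):
    A,B=onslope(pa,P0),onslope(pb,P0);d=A-B;print(nm,(A+B)/2,np.linalg.norm(d),"cw from up deg",np.degrees(np.arctan2(-(d@ey),d@up)),"yaw",np.degrees(np.arctan2(d[1],d[0])))
```

```text
stand (((228.24053955078125, 241.1432647705078), (32.23226547241211, 27.553388595581055), 8.972626686096191), [[216, 227], [211, 252], [242, 256], [245, 232]])
handle (((222.5, 239.5), (11.0, 11.0), 90.0), [[218, 234], [217, 243], [227, 245], [228, 236]])
stand side [[304, 265], [292, 275], [292, 280], [301, 282], [301, 299], [306, 307], [319, 314], [337, 296], [337, 271], [322, 264], [322, 277], [310, 280], [304, 274]]
L
[[150 148 147 151 150 148 150 150 146 150 148 149 148 145 144]
 [149 146 149 150 143 141 145 142 143 143 145 152 145 152 153]
 [145 146 142 146 137 140 130 139 139 143 148 148 148 151 148]
 [144 151 146 143 147 147 144 136 138 136 140 147 144 147 150]
 [147 146 141 139 141 138 106  82 111 133 139 140 143 148 149]
 [139 135 143 130 141 137  99  77 127 138 126 135 146 150 149]
 [163 136 142 140 139 128 100  80 127 140 136 142 145 148 150]
 [207 161 182 191 160 131 108  88 129 139 141 136 163 199 208]
 [236 237 255 255 233 154 108  98 174 196 191 155 225 255 255]
 [255 253 251 250 255 201 115 141 252 255 255 225 241 255 255]
 [253 247 241 229 250 204 112 172 251 251 24
[... 1313 characters left out ...]
146 140 141 143 140]
 [147 150 143 137 136 106  86 109 139 141 143 143 142 142 140 144]
 [150 147 144 147 140 127 113 132 141 137 139 144 142 145 144 140]
 [147 142 145 144 142 139 138 136 138 135 144 143 143 142 147 148]
 [148 150 143 143 147 143 142 142 141 146 145 153 149 149 147 144]
 [147 148 148 150 148 149 146 147 146 151 148 143 142 149 144 149]
 [149 152 150 149 144 147 148 148 147 145 146 145 142 145 141 140]
 [150 145 148 148 145 150 143 147 145 143 144 143 146 143 140 141]]
L [0.5933 0.0787 0.0758] 0.022944989243172297 cw from up deg 14.514967891207176 yaw -7.742097983268923
R [ 0.6185 -0.0798  0.0764] 0.025426650220371553 cw from up deg 31.962297462741752 yaw -26.647796875176315
```

```bash
python3 - <<'E'
from h import *
a,b=onz("top",(215.3,226.3),.075),onz("top",(210.3,252.2),.075)
d=(a-b)/np.linalg.norm(a-b);print(a,b,np.linalg.norm(a-b),np.degrees(np.arctan2(d[1],d[0])),(a+b)/2+.0375*np.array([d[1],-d[0],0]))
for uv in((217.8,233.4),(216.3,243.4)):print(onz("top",uv,.14))
E
python3 -m pendant '{"travel":[[45,50,0],[90,100,0],[135,150,0],[180,200,0],[225,245,0]],"turn":[0.15,0.3,0.45,0.6,0.74],"jaw":[0.6,0.6,0.6,0.6,0.6]}'
python3 -m pendant '{"travel":[[0,45,0],[0,90,0],[0,135,0],[0,180,0],[0,225,0]],"turn":[0.15,0.3,0.45,0.6,0.74],"jaw":[0.6,0.6,0.6,0.6,0.6]}'
```

```text
[0.48280489 0.3100154  0.075     ] [0.40889251 0.32317223 0.075     ] 0.07507424516219356 -10.09326036463709 [0.43927679 0.27967417 0.075     ]
[0.45601365 0.28535636 0.14      ]
[0.4288324  0.28905053 0.14      ]
time: 0.6
position: [0.3447, -0.3606, 0.2498]
orientation: [-3.141, -0.0, 1.056]
force: [0.3, -0.4, -0.2]
grip_width: 0.0512
gripper_force: 0.0
time: 1.1
position: [0.3434, -0.1356, 0.2498]
orientation: [-3.141, -0.001, 1.796]
force: [-0.2, 0.6, 0.0]
grip_width: 0.051
gripper_force: 0.0
```

```bash
python3 -m pendant '{"travel":[[12,45,0],[24,90,0],[36,135,0],[48,180,0],[60,225,0]],"turn":[0.14,0.28,0.42,0.56,0.7],"jaw":[0.6,0.6,0.6,0.6,0.6]}'
python3 -m pendant '{"travel":[[10,45,0],[20,90,0],[30,135,0],[37,180,0],[37,189,-30]],"turn":[0.14,0.28,0.42,0.48,0.48],"jaw":[0.6,0.6,0.6,0.6,0.6]}'
python3 - <<'E'
from h import *
cv2.imwrite("pics/a.png",cv2.resize(capture("top")[190:270,160:270,::-1],(770,560),interpolation=cv2.INTER_CUBIC))
print(get_obs()["position"],get_obs()["qpos"])
E
```

```text
time: 1.6
position: [0.4038, 0.0895, 0.2502]
orientation: [-3.142, 0.0, 2.497]
force: [0.7, -0.2, -0.1]
grip_width: 0.051
gripper_force: 0.0
time: 2.1
position: [0.4443, 0.282, 0.2241]
orientation: [3.134, 0.009, 2.976]
force: [0.4, -0.2, 0.7]
grip_width: 0.0511
gripper_force: 0.0
[0.43915541 0.27930863 0.21577908] [ 3.99299081e-01  1.25225259e-01  1.70990691e+00  1.41049840e-03
  1.31081806e+00 -1.00519421e+00]
```

```bash
python3 -m pendant '{"travel":[[0,0,-30],[0,0,-60],[0,0,-90],[0,0,-111],[0,0,-111]],"turn":[0,0,0,0,0],"jaw":[0.6,0.6,0.6,0.6,0.6]}'
python3 -m pendant '{"travel":[[0,0,0],[0,0,0],[0,0,0],[0,0,0],[0,0,0]],"turn":[0,0,0,0,0],"jaw":[0.2,0,0,0,0]}'
python3 - <<'E'
from h import *
cv2.imwrite("pics/b.png",cv2.resize(capture("side")[200:320,250:410,::-1],(800,600),interpolation=cv2.INTER_CUBIC))
E
```

```text
time: 2.65
position: [0.4375, 0.2745, 0.1055]
orientation: [-3.136, -0.008, 2.97]
force: [-0.3, 0.6, 0.2]
grip_width: 0.0514
gripper_force: 0.0
time: 3.15
position: [0.4423, 0.2769, 0.111]
orientation: [3.14, 0.003, 2.971]
force: [-0.1, -0.0, 6.7]
grip_width: 0.0214
gripper_force: 59.6
```

View pics/b.png

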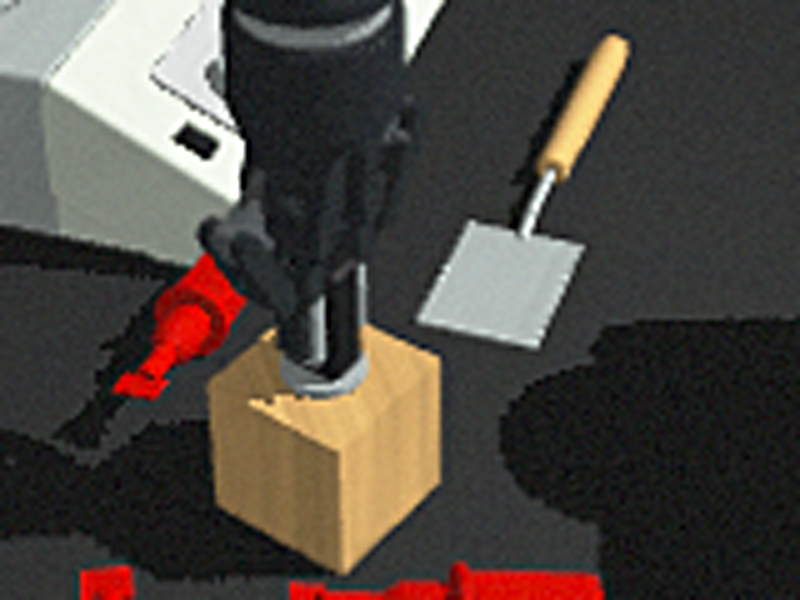

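```bash
python3 -m pendant '{"travel":[[0,0,10],[0,0,45],[0,0,85],[0,0,120],[0,0,125]],"turn":[0,0,0,0,0],"jaw":[0,0,0,0,0]}'
python3 -m pendant '{"travel":[[20,-30,0],[50,-70,0],[80,-110,0],[110,-150,0],[135,-180,0]],"turn":[0,0,0,0,0],"jaw":[0,0,0,0,0]}'
python3 -m pendant '{"travel":[[16,-19,-20],[16,-19,-25],[16,-19,-25],[16,-19,-25],[16,-19,-25]],"turn":[0,0,0,0,0],"jaw":[0,0,0,0,0]}'
python3 - <<'E'
from h import *
s=capture("side")[:,:,::-1];t=capture("top")[:,:,::-1]
cv2.imwrite("pics/c_s.png",s);cv2.imwrite("pics/c_t.png",t)
r=lambda a:cv2.resize(a,(400,600),interpolation=cv2.INTER_CUBIC)
cv2.imwrite("pics/c.png",np.hstack([r(s[150:270,260:340]),r(t[120:240,250:330])]))
E
```

```text
time: 3.7
position: [0.4437, 0.2778, 0.2401]
orientation: [3.136, 0.009, 2.971]
force: [1.0, 0.0, -0.8]
grip_width: 0.0213
gripper_force: 60.8
time: 4.2
position: [0.5763, 0.094, 0.2329]
orientation: [-3.141, -0.002, 2.969]
force: [0.4, 0.2, -1.5]
grip_width: 0.0211
gripper_force: 60.7
time: 4.7
position: [0.5916, 0.0787, 0.2098]
orientation: [3.141, 0.0, 2.972]
force: [0.6, -0.6, 0.1]
grip_width: 0.0213
gripper_force: 60.7
```

View pics/c.png

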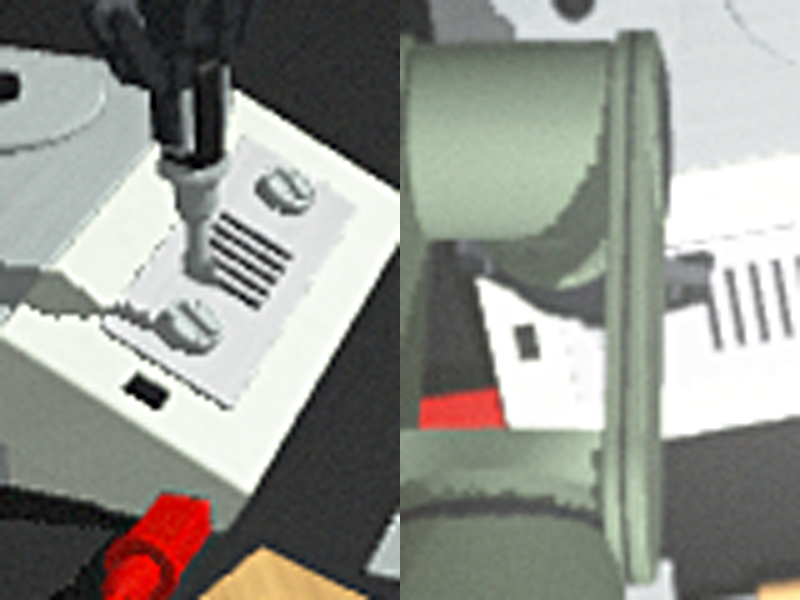

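Run:
```python
from h import *
np.set_printoptions(precision=4,suppress=True)
print("tip",onz("side",(300.6,205.5),.1035), "pred",proj("side",[.5915,.0787,.1035]))
y=np.radians(8.6);ex=np.array([np.cos(y),np.sin(y),0]);ey=np.array([-ex[1],ex[0],0]);a=np.radians(28)
up=ex*np.cos(a)+np.array([0,0,np.sin(a)]);n=-ex*np.sin(a)+np.array([0,0,np.cos(a)])
s=cv2.imread("pics/c_s.png")
big=cv2.resize(np.hstack([s[195:235,275:325],s[170:210,295:345]]),None,fx=8,fy=8,interpolation=cv2.INTER_CUBIC)
for k,(M,o,px) in enumerate((((.592,.0785,.0757),(275,195),0),((.617,-.080,.076),(295,170),400))):
    M=np.array(M);th=np.linspace(0,2*np.pi,60)
    ring=M+.0175*(np.cos(th)[:,None]*up+np.sin(th)[:,None]*ey)
    p=((proj("side",ring)-o+.5)*8+[px,0]).astype(int);cv2.polylines(big,[p],True,(0,0,255),1)
    c=proj("side",M);print(c);
    for ang in((17.5,) if k==0 else (31,)):
        d=np.cos(np.radians(ang))*up-np.sin(np.radians(ang))*ey
        p=((proj("side",np.array([M-.0135*d,M+.0135*d]))-o+.5)*8+[px,0]).astype(int);cv2.polylines(big,[p],False,(0,255,0),1)
cv2.imwrite("pics/d.png",big)
```

```text
tip [0.5911 0.0747 0.1035] pred [299.7597 206.1724]
[300.0956 214.6817]
[318.5428 187.2533]
```

View pics/d.png

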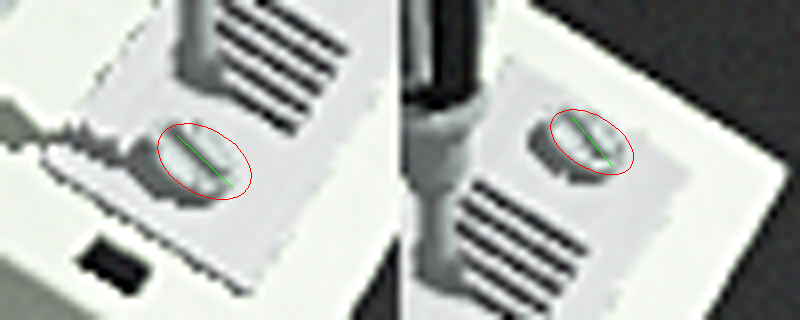

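Run:
```python
from h import *
np.set_printoptions(precision=4,suppress=True)
T=onz("side",(299.9,205.5),.1035)
for z in(.0737,.0757,.0777):print(z,onz("side",(299.4,215.2),z)-T)
s=cv2.imread("pics/c_s.png")
print(s[205:226,288:310].max(2)); print(s[196:214,292:310].max(2))
```

```text
0.0737 [ 0.0012  0.0035 -0.0298]
0.0757 [-0.0004  0.0061 -0.0278]
0.0777 [-0.0021  0.0087 -0.0258]
[[233 226 223 227 230 227 220 229 226 173 106  88  94  91 101 149 191 234
  155  49  78 163]
 [229 228 229 228 226 223 224 230 231 224 210 159 109  90  82  80  76 166
  214 220  93  34]
 [227 225 230 228 222 222 225 227 225 228 231 228 220 214 186 167  87  34
  113 199 233 150]
 [229 226 226 225 224 226 227 223 224 229 228 229 227 233 231 235 217 142
   35  70 140 208]
 [226 228 228 222 226 229 228 222 225 229 229 224 229 228 229 234 237 230
  218 144   8 103]
 [232 229 226 223 228 227 206 207 162 179 244 158 213 229 230 229 229 232
  234 231 200  31]
 [244 235 230 231 238 210 222 166 106 123 218 183 216 207 232 230 226 225
  228 232 238 214]
 [148 163 243 234 139 139 215 217 161  92 136 205 230 207 204 236 227 226
  227 227 232 235]
 [ 93 136 250 142  86  87 145 213 216 164  94 142 213 228 212 227 227 226
  225 227 229 231]
 [ 96 109 147  94  97 101 145 233 228 215 165  94 144 217 222 206 239 229
  227 227 227 228]
 [ 88  87  91  99 100 101 127 207 233 230 219 165  89 143 214 218 214 2
[... 1603 characters left out ...]
220  94  35 112 198 231]
 [230 227 220 229 226 173 106  88  94  91 101 149 191 234 155  49  78 163]
 [226 223 224 230 231 224 210 159 109  90  82  80  76 166 214 220  93  34]
 [222 222 225 227 225 228 231 228 220 214 186 167  87  34 113 199 233 150]
 [224 226 227 223 224 229 228 229 227 233 231 235 217 142  35  70 140 208]
 [226 229 228 222 225 229 229 224 229 228 229 234 237 230 218 144   8 103]
 [228 227 206 207 162 179 244 158 213 229 230 229 229 232 234 231 200  31]
 [238 210 222 166 106 123 218 183 216 207 232 230 226 225 228 232 238 214]
 [139 139 215 217 161  92 136 205 230 207 204 236 227 226 227 227 232 235]
 [ 86  87 145 213 216 164  94 142 213 228 212 227 227 226 225 227 229 231]]
```

```bash
python3 -m pendant '{"travel":[[1.5,1,-10],[1.5,1,-18],[1.5,1,-20],[1.5,1,-21],[1.5,1,-22]],"turn":[0,0,0,0,0],"jaw":[0,0,0,0,0]}'
python3 -m pendant '{"travel":[[0,0,-1],[0,0,-2],[0,0,-3],[0,0,-3],[0,0,-3]],"turn":[0,0,0,0,0],"jaw":[0,0,0,0,0]}'
python3 - <<'E'
from h import *
o=[get_obs()];print(o[0]["position"],o[0]["force"],o[0]["wrist_torque"])
cv2.imwrite("pics/e_s.png",capture("side")[:,:,::-1])
E
```

```text
time: 5.3
position: [0.5935, 0.0785, 0.187]
orientation: [-3.142, -0.0, 2.971]
force: [0.9, -0.3, -1.1]
grip_width: 0.0213
gripper_force: 60.7
time: 5.8
position: [0.5935, 0.0785, 0.1843]
orientation: [-3.142, 0.0, 2.971]
force: [0.6, -0.2, -1.4]
grip_width: 0.0218
gripper_force: 60.7
[0.59350717 0.07847981 0.18432148] [ 0.61151226 -0.20975904 -1.44468588] [0.04792337 0.04015207 0.02281368]
```

```bash
python3 -m pendant '{"travel":[[0,0,-1],[0,0,-2],[0,0,-3],[0,0,-3],[0,0,-3]],"turn":[0,0,0,0,0],"jaw":[0,0,0,0,0]}'
python3 -m pendant '{"travel":[[0,0,-1],[0,0,-2],[0,0,-3],[0,0,-3],[0,0,-3]],"turn":[0,0,0,0,0],"jaw":[0,0,0,0,0]}'
python3 - <<'E'
from h import *
s=capture("side")[:,:,::-1];cv2.imwrite("pics/f_s.png",s)
cv2.imwrite("pics/f.png",cv2.resize(s[185:235,275:335],(720,600),interpolation=cv2.INTER_CUBIC))
print(get_obs()["wrist_torque"])
E
```

```text
time: 6.35
position: [0.5934, 0.0785, 0.1812]
orientation: [-3.142, -0.0, 2.971]
force: [-0.4, -0.0, -1.1]
grip_width: 0.0215
gripper_force: 60.7
time: 6.85
position: [0.5937, 0.0785, 0.1787]
orientation: [3.141, 0.001, 2.971]
force: [0.3, 0.1, 1.0]
grip_width: 0.0212
gripper_force: 61.1
[ 0.00228624 -0.00623205  0.04139824]
```

View pics/f.png

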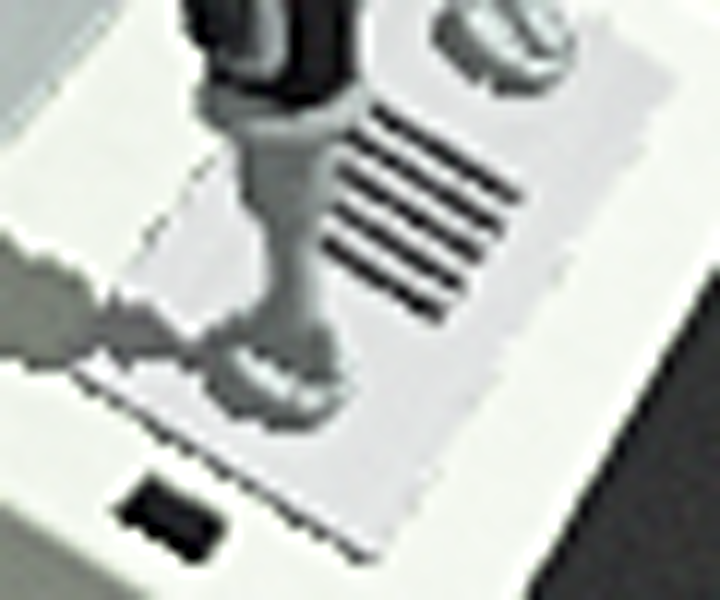

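```bash
python3 -m pendant '{"travel":[[0,0,-0.5],[0,0,-1],[0,0,-1],[0,0,-1],[0,0,-1]],"turn":[-0.05,-0.1,-0.2,-0.3,-0.4],"jaw":[0,0,0,0,0]}'
python3 -c "
from h import *;o=get_obs();print(o['wrist_torque'],o['force'],o['position'])"
```

```text
time: 7.4
position: [0.5941, 0.0796, 0.1781]
orientation: [3.139, 0.0, 2.567]
force: [0.0, 1.9, 1.7]
grip_width: 0.0214
gripper_force: 61.2
[0.67938913 0.05006689 0.18637488] [0.00193346 1.91017946 1.66149215] [0.59405878 0.07957129 0.178136  ]
```

```bash
python3 -m pendant '{"travel":[[0,0,-0.5],[0,0,-1],[0,0,-1],[0,0,-1],[0,0,-1]],"turn":[-0.1,-0.2,-0.3,-0.4,-0.5],"jaw":[0,0,0,0,0]}'
python3 - <<'E'
from h import *
o=get_obs();print(o['wrist_torque'])
s=capture("side")[:,:,::-1]
cv2.imwrite("pics/g.png",cv2.resize(s[185:235,275:335],(720,600),interpolation=cv2.INTER_CUBIC))
E
```

```text
time: 7.9
position: [0.5948, 0.0802, 0.1784]
orientation: [3.137, -0.001, 2.067]
force: [0.5, 4.1, 6.2]
grip_width: 0.0215
gripper_force: 61.7
[1.06040538 0.1248163  0.16403904]
```

View pics/g.png

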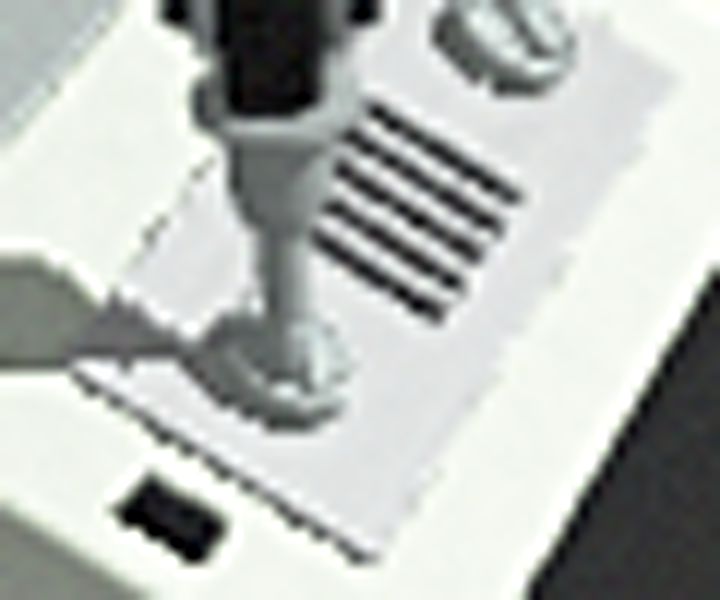

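```bash
python3 -m pendant '{"travel":[[1,2,0],[1,2,0],[1,2,-0.5],[1,2,-0.5],[1,2,-0.5]],"turn":[-0.05,-0.12,-0.2,-0.28,-0.35],"jaw":[0,0,0,0,0]}'
python3 -c "
from h import *;o=get_obs();print(o['wrist_torque'])"
python3 -m pendant '{"travel":[[0,0,0],[0,0,0],[0,0,0],[0,0,0],[0,0,0]],"turn":[-0.06,-0.12,-0.18,-0.2,-0.2],"jaw":[0,0,0,0,0]}'
python3 - <<'E'
from h import *
o=get_obs();print(o['wrist_torque'])
s=capture("side")[:,:,::-1];cv2.imwrite("pics/h_s.png",s)
E
```

```text
time: 8.45
position: [0.5957, 0.0809, 0.1784]
orientation: [3.138, -0.0, 1.718]
force: [-0.6, 0.4, 8.7]
grip_width: 0.0215
gripper_force: 62.1
[0.26959404 0.37534796 0.14729619]
time: 8.95
position: [0.596, 0.0809, 0.1785]
orientation: [3.137, -0.001, 1.521]
force: [-1.1, 0.2, 8.0]
grip_width: 0.0213
gripper_force: 62.0
[0.23127945 0.25620479 0.16154346]
```

```bash
python3 -m pendant '{"travel":[[0,0,0],[0,0,0],[0,0,0],[0,0,0],[0,0,0]],"turn":[-0.04,-0.08,-0.12,-0.12,-0.12],"jaw":[0,0,0,0,0]}'
python3 - <<'E'
from h import *
o=get_obs();print(o['wrist_torque'])
s=capture("side")[:,:,::-1];cv2.imwrite("pics/h_s.png",s)
cv2.imwrite("pics/h.png",cv2.resize(s[185:235,275:335],(720,600),interpolation=cv2.INTER_CUBIC))
E
```

```text
time: 9.5
position: [0.596, 0.0811, 0.1784]
orientation: [3.137, -0.001, 1.402]
force: [-1.6, 0.1, 7.6]
grip_width: 0.0213
gripper_force: 62.0
[0.24855128 0.20062355 0.50397326]
```

View pics/h.png

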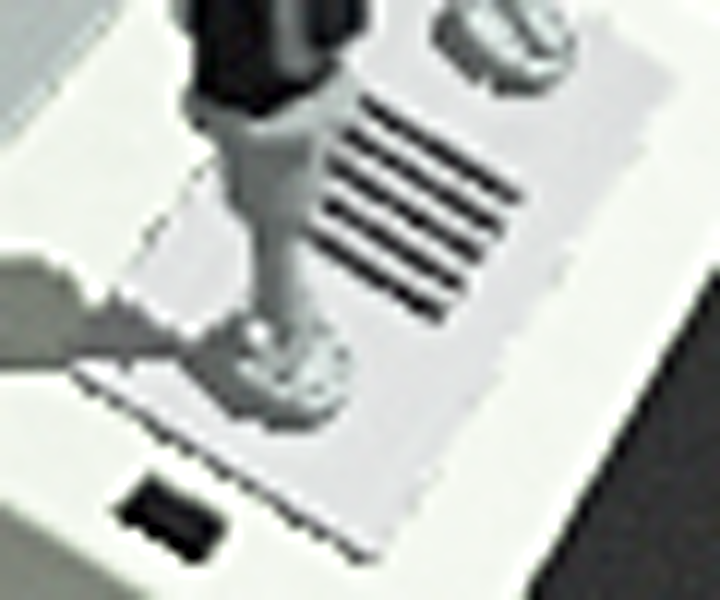

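```bash
python3 -m pendant '{"travel":[[0,0,0],[0,0,8],[0,0,25],[0,0,33],[0,0,33]],"turn":[0.08,0.08,0.08,0.12,0.2],"jaw":[0,0,0,0,0]}'
python3 -m pendant '{"travel":[[5,-35,0],[10,-75,0],[17,-115,0],[22,-150,0],[23,-158,0]],"turn":[0.12,0.24,0.36,0.48,0.6],"jaw":[0,0,0,0,0]}'
python3 -m pendant '{"travel":[[0,0,0],[0,0,0],[0,0,0],[0,0,0],[0,0,0]],"turn":[0.12,0.24,0.36,0.48,0.486],"jaw":[0,0,0,0,0]}'
python3 - <<'E'
from h import *
s=capture("side")[:,:,::-1];cv2.imwrite("pics/i_s.png",s)
cv2.imwrite("pics/i.png",cv2.resize(s[165:235,275:345],(600,600),interpolation=cv2.INTER_CUBIC))
E
```

```text
time: 10.05
position: [0.5952, 0.0804, 0.2105]
orientation: [3.139, 0.0, 1.602]
force: [0.4, 0.3, -1.2]
grip_width: 0.0217
gripper_force: 60.8
time: 10.55
position: [0.6175, -0.0817, 0.2085]
orientation: [-3.14, 0.001, 2.2]
force: [0.2, 0.0, -1.8]
grip_width: 0.0215
gripper_force: 60.7
time: 11.05
position: [0.617, -0.0776, 0.2083]
orientation: [-3.141, -0.001, 2.685]
force: [-1.4, -0.4, -0.6]
grip_width: 0.0213
gripper_force: 60.7
```

View pics/i.png

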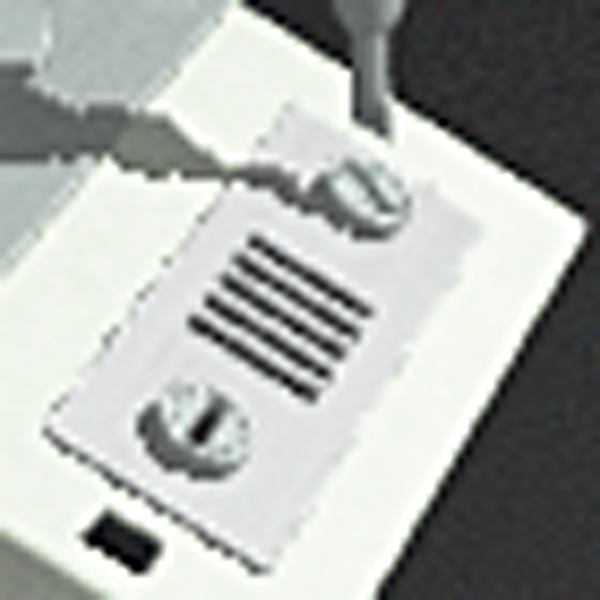

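```bash
python3 -m pendant '{"travel":[[1,0,-8],[1,0.5,-16],[1,0.5,-20],[1,0.5,-23],[1,0.5,-24]],"turn":[0,0,0,0,0],"jaw":[0,0,0,0,0]}'
python3 -m pendant '{"travel":[[0,0,-1.5],[0,0,-3],[0,0,-4],[0,0,-5],[0,0,-6]],"turn":[0,0,0,0,0],"jaw":[0,0,0,0,0]}'
python3 -c "
from h import *;o=get_obs();print(o['wrist_torque']);cv2.imwrite('pics/j_s.png',capture('side')[:,:,::-1])"
```

```text
time: 11.6
position: [0.6179, -0.0772, 0.184]
orientation: [-3.141, -0.002, 2.686]
force: [-0.5, -1.2, -1.2]
grip_width: 0.0209
gripper_force: 60.8
time: 12.1
position: [0.6187, -0.0774, 0.1791]
orientation: [-3.141, 0.001, 2.687]
force: [-1.3, -2.1, 1.7]
grip_width: 0.021
gripper_force: 61.1
[-0.74858208  0.3079977   0.01814074]
```

```bash
python3 -m pendant '{"travel":[[0,-0.5,0],[0,-0.5,-0.5],[0,-0.5,-0.5],[0,-0.5,-0.5],[0,-0.5,-0.5]],"turn":[-0.06,-0.15,-0.25,-0.35,-0.45],"jaw":[0,0,0,0,0]}'
python3 -c "
from h import *;o=get_obs();print(o['wrist_torque'])"
python3 -m pendant '{"travel":[[0,0,0],[0,0,-0.5],[0,0,-0.5],[0,0,-0.5],[0,0,-0.5]],"turn":[-0.08,-0.16,-0.24,-0.32,-0.4],"jaw":[0,0,0,0,0]}'
python3 -c "
from h import *;o=get_obs();print(o['wrist_torque']);s=capture('side')[:,:,::-1];cv2.imwrite('pics/k.png',cv2.resize(s[165:235,275:345],(600,600),interpolation=cv2.INTER_CUBIC))"
```

```text
time: 12.65
position: [0.6186, -0.0775, 0.1792]
orientation: [3.142, 0.0, 2.233]
force: [-2.8, -1.9, 4.6]
grip_width: 0.0215
gripper_force: 61.4
[-0.3850153   0.6592375   0.14475455]
time: 13.15
position: [0.619, -0.0771, 0.1798]
orientation: [3.14, -0.0, 1.834]
force: [-3.7, -1.1, 6.5]
grip_width: 0.0212
gripper_force: 61.9
[-0.08494953  0.80349     0.16393768]
```

```bash
python3 -m pendant '{"travel":[[-1,0,0],[-1,0,0],[-1,0,0],[-1,0,0],[-1,0,0]],"turn":[-0.07,-0.14,-0.21,-0.28,-0.32],"jaw":[0,0,0,0,0]}'
python3 -c "
from h import *;o=get_obs();print(o['wrist_torque'])"
python3 -m pendant '{"travel":[[0,0,0],[0,0,0],[0,0,0],[0,0,0],[0,0,0]],"turn":[-0.04,-0.08,-0.12,-0.12,-0.12],"jaw":[0,0,0,0,0]}'
python3 -c "
from h import *;o=get_obs();print(o['wrist_torque'])"
```

```text
time: 13.7
position: [0.619, -0.0769, 0.1803]
orientation: [3.137, -0.001, 1.515]
force: [-0.9, -0.0, 7.7]
grip_width: 0.0218
gripper_force: 61.8
[0.03212952 0.41615576 0.13028506]
time: 14.2
position: [0.6174, -0.0777, 0.1807]
orientation: [3.142, 0.001, 1.397]
force: [-6.6, -2.1, 11.6]
grip_width: 0.0212
gripper_force: 62.4
[-0.41290979  1.57354165 -0.02752307]
```

```bash
python3 -c "
from h import *;o=get_obs();print(o['wrist_torque'],o['position'],o['force']);s=capture('side')[:,:,::-1];cv2.imwrite('pics/k.png',cv2.resize(s[165:235,275:345],(600,600),interpolation=cv2.INTER_CUBIC))"
```

```text
[-0.41290979  1.57354165 -0.02752307] [ 0.61737266 -0.07772309  0.18072465] [-6.55709119 -2.13303763 11.57223135]
```

View pics/k.png

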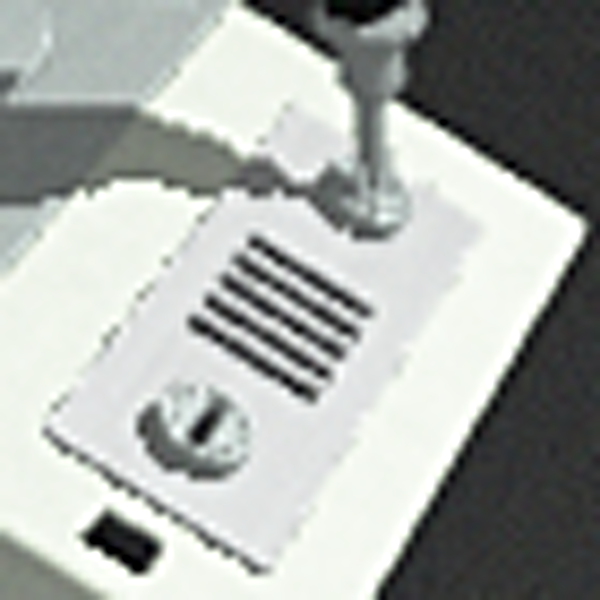

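```bash
python3 -m pendant '{"travel":[[0,0,6],[0,0,16],[0,0,26],[0,0,30],[0,0,30]],"turn":[0,0,0,0,0],"jaw":[0,0,0,0,0]}'
python3 - <<'E'
from h import *
s=capture("side")[:,:,::-1];cv2.imwrite("pics/l_s.png",s)
print(s[182:198,308:326].max(2)); print("L");print(s[208:222,290:308].max(2))
E
```

```text
time: 14.75
position: [0.6184, -0.0775, 0.2091]
orientation: [3.139, -0.0, 1.397]
force: [0.7, -0.2, -1.1]
grip_width: 0.0215
gripper_force: 60.7
[[227 222 221 224 226 225 228 227 228 234 246 251 249 246 246 246 247 248]
 [226 222 224 224 224 207 222 199 206 248 222 245 252 249 247 247 247 247]
 [236 236 236 235 231 180 199 214 196 234 146 177 247 246 251 248 247 248]
 [144 142 171 239 137 161 229 226 222 201  92 109 175 226 251 249 251 250]
 [ 89  84 100 140  83 117 199 212 225 107  60 146 200 178 234 227 235 230]
 [121 226 207  88  92 106 174 230 184  15  58 185 230 180 207 223 222 221]
 [223 238 229  86  95  97 134 193 123  10  93 232 230 215 182 225 223 224]
 [230 231 235 206  86  94 102 131 166 192 136 206 197 187 195 224 223 225]
 [228 228 232 236 200  86  94  96 118 143 162 249 235 212 189 225 225 226]
 [227 226 225 230 233 200 103 152  98  93 112 152 137 160 223 229 224 226]
 [230 228 226 226 228 233 221 219  80  87  80  88 155 216 229 226 224 223]
 [239 231 227 225 227 232 235 235 217 219 210 213 223 229 231 227 226 225]
 [190 243 233 230 227 230 229 230 230 230 230 229 229 
[... 599 characters left out ...]
191 232 228 225 226 229]
 [231 133  80 120 231 179 227 227 130  40  88 194 207 209 230 225 226 226]
 [232  79  92 108 176 222 229 166  28  39 141 231 215 154 237 226 228 228]
 [221  81  92  94 139 254 202  57  15 100 225 229 219 200 220 230 227 229]
 [231 206  92 100 110 167 184  95  55 175 238 227 214 190 226 227 228 228]
 [230 231  84  97  99 103 126 151 219 198 198 164 229 220 222 231 228 228]
 [229 236 204  87  92 102 100 112 148 147 199 202 214 181 230 230 228 227]
 [230 229 236 208  82  92  95 100  94 103 124 124 141 226 232 229 229 227]
 [245 228 231 236 223 227 214  85  88  82  96 161 226 233 230 228 228 226]
 [174 243 234 234 237 238 237 226 230 222 223 231 234 230 228 228 227 226]]
```

Run:
```python
from h import *
y=np.radians(8.6);ex=np.array([np.cos(y),np.sin(y),0]);ey=np.array([-ex[1],ex[0],0]);a=np.radians(28)
up=ex*np.cos(a)+np.array([0,0,np.sin(a)]);n=-ex*np.sin(a)+np.array([0,0,np.cos(a)])
for nm,M in(("L",(.594,.08,.0757)),("R",(.619,-.078,.0757))):
  for g in(50,60,65,70,75,80,85,90,95):
    d=np.cos(np.radians(g))*up-np.sin(np.radians(g))*ey
    p=proj("side",np.array([np.array(M)-.01*d,np.array(M)+.01*d]));q=p[1]-p[0];print(nm,g,round(q[0]/q[1],2))
s=cv2.imread("pics/l_s.png")
for nm,(x0,y0,x1,y1),th in(("L",(296,210,302,217),110),("R",(315,183,321,190),110)):
    w=np.clip(170-s[y0:y1,x0:x1].max(2).astype(float),0,None);Y,X=np.mgrid[y0:y1,x0:x1]
    C=np.cov(X.ravel(),Y.ravel(),aweights=w.ravel());v=np.linalg.eigh(C)[1][:,1];print(nm,np.average(X,weights=w),np.average(Y,weights=w),v[0]/v[1])
```

```text
L 50 0.36
L 60 0.16
L 65 0.05
L 70 -0.07
L 75 -0.2
L 80 -0.34
L 85 -0.5
L 90 -0.69
L 95 -0.91
R 50 0.42
R 60 0.21
R 65 0.1
R 70 -0.02
R 75 -0.16
R 80 -0.31
R 85 -0.49
R 90 -0.69
R 95 -0.94
L 298.58663558663557 214.01709401709402 -0.7043321051061762
R 317.4817813765182 186.88967611336034 -0.5572011721934614
```

```bash
python3 -m pendant '{"travel":[[1,0,-8],[1,0,-16],[1,0,-21],[1,0,-23],[1,0,-24]],"turn":[0.12,0.24,0.35,0.35,0.35],"jaw":[0,0,0,0,0]}'
python3 -m pendant '{"travel":[[0,0,-1],[0,0,-2],[0,0,-3],[0,0,-3.5],[0,0,-3.5]],"turn":[0,0,0,0,0],"jaw":[0,0,0,0,0]}'
python3 -m pendant '{"travel":[[0,0,-1],[0,0,-2],[0,0,-3],[0,0,-3.5],[0,0,-3.5]],"turn":[0,0,0,0,0],"jaw":[0,0,0,0,0]}'
python3 -c "
from h import *;o=get_obs();print(o['wrist_torque'])"
```

```text
time: 15.3
position: [0.618, -0.0773, 0.183]
orientation: [-3.14, -0.001, 1.745]
force: [-1.0, 0.1, -1.1]
grip_width: 0.0214
gripper_force: 60.7
time: 15.8
position: [0.6186, -0.0775, 0.1804]
orientation: [3.141, 0.0, 1.747]
force: [0.1, -0.3, -2.3]
grip_width: 0.0218
gripper_force: 60.7
time: 16.3
position: [0.6192, -0.0775, 0.1774]
orientation: [3.14, 0.0, 1.747]
force: [1.7, -0.6, 0.6]
grip_width: 0.021
gripper_force: 61.0
[ 0.07647585 -0.46395125 -0.06011578]
```

```bash
python3 -m pendant '{"travel":[[0,0,-0.5],[0,0,-1],[0,0,-1],[0,0,-1],[0,0,-1]],"turn":[-0.05,-0.1,-0.15,-0.2,-0.2],"jaw":[0,0,0,0,0]}'
python3 -c "
from h import *;o=get_obs();print(o['wrist_torque'])"
python3 -m pendant '{"travel":[[0,0,0],[0,0,0],[0,0,0],[0,0,0],[0,0,0]],"turn":[-0.04,-0.08,-0.12,-0.12,-0.12],"jaw":[0,0,0,0,0]}'
python3 -c "
from h import *;o=get_obs();print(o['wrist_torque'])"
```

```text
time: 16.8
position: [0.6197, -0.0774, 0.1772]
orientation: [3.138, 0.0, 1.547]
force: [3.3, 0.4, 4.4]
grip_width: 0.0216
gripper_force: 61.4
[ 0.23711089 -0.47000808  0.16553026]
time: 17.3
position: [0.6197, -0.0773, 0.1774]
orientation: [3.138, -0.0, 1.43]
force: [1.9, 1.5, 4.8]
grip_width: 0.0213
gripper_force: 61.6
[ 0.32322471 -0.51292733  0.48134447]
```

```bash
python3 -m pendant '{"travel":[[0,0,0],[0,0,0],[0,0,0],[0,0,0],[0,0,0]],"turn":[-0.03,-0.05,-0.05,-0.05,-0.05],"jaw":[0,0,0,0,0]}'
python3 -c "
from h import *;o=get_obs();print(o['wrist_torque'])"
python3 -m pendant '{"travel":[[0,0,0],[0,0,8],[0,0,20],[0,0,45],[0,0,60]],"turn":[0.1,0.1,0.1,0.1,0.1],"jaw":[0,0,0,0,0]}'
python3 - <<'E'
from h import *
s=capture("side")[:,:,::-1];cv2.imwrite("pics/m_s.png",s)
for nm,(x0,y0,x1,y1) in(("L",(296,210,302,217)),("R",(315,183,321,190))):
    w=np.clip(170-s[y0:y1,x0:x1].max(2).astype(float),0,None);Y,X=np.mgrid[y0:y1,x0:x1]
    C=np.cov(X.ravel(),Y.ravel(),aweights=w.ravel());v=np.linalg.eigh(C)[1][:,1];print(nm,v[0]/v[1])
print(s[183:191,312:324].max(2)); print(get_obs()["position"])
E
```

```text
time: 17.8
position: [0.6197, -0.0772, 0.1775]
orientation: [3.138, -0.0, 1.38]
force: [0.6, 1.8, 5.5]
grip_width: 0.0215
gripper_force: 61.7
[ 0.27141919 -0.46684331  0.78322026]
time: 18.3
position: [0.6183, -0.0777, 0.2374]
orientation: [-3.141, 0.0, 1.476]
force: [0.4, 0.2, -0.3]
grip_width: 0.0214
gripper_force: 60.8
L -0.6992829500795981
R -0.8015246559984754
[[229 229 223 200 191 224 227 240 251 249 249 247]
 [231 193 202 212 195 222 172 178 245 246 251 248]
 [140 152 198 230 226 226 124 106 170 227 251 249]
 [ 81 124 188 212 229 133  67 140 210 202 233 228]
 [ 94 108 173 228 164  21  62 184 232 210 181 223]
 [ 95  99 130 195 116  24 130 228 231 217 175 226]
 [ 88  95  98 128 147 164 193 221 170 186 191 223]
 [201  89  93  97 116 141 212 245 235 243 215 224]]
[ 0.61996687 -0.0781071   0.24055013]
```

```bash
python3 -m pendant '{"travel":[[-18,35,0],[-36,71,0],[-54,107,0],[-72,143,0],[-90,178,0]],"turn":[0.14,0.28,0.42,0.56,0.7],"jaw":[0,0,0,0,0]}'
python3 -m pendant '{"travel":[[-18,35,0],[-36,71,0],[-54,107,0],[-72,143,0],[-88,177,0]],"turn":[0.14,0.28,0.42,0.56,0.7],"jaw":[0,0,0,0,0]}'
python3 -m pendant '{"travel":[[0,0,0],[0,0,0],[0,0,0],[0,0,0],[0,0,0]],"turn":[0.095,0.095,0.095,0.095,0.095],"jaw":[0,0,0,0,0]}'
python3 - <<'E'
from h import *
np.set_printoptions(precision=4,suppress=True)
s=capture("side")[:,:,::-1];cv2.imwrite("pics/n_s.png",s);cv2.imwrite("pics/n_t.png",capture("top")[:,:,::-1])
print(get_obs()["position"],proj("side",[.4406,.2777,.135]),proj("side",[.4406,.2777,.151]))
E
```

```text
time: 18.85
position: [0.527, 0.1017, 0.2354]
orientation: [-3.141, -0.001, 2.182]
force: [-0.1, 0.5, -1.8]
grip_width: 0.0214
gripper_force: 60.7
time: 19.35
position: [0.439, 0.2786, 0.2355]
orientation: [-3.141, -0.001, 2.882]
force: [0.9, 0.6, -1.3]
grip_width: 0.0214
gripper_force: 60.7
time: 19.85
position: [0.4409, 0.2767, 0.2357]
orientation: [-3.141, -0.0, 2.969]
force: [-0.6, -0.7, -1.1]
grip_width: 0.0216
gripper_force: 60.7
[0.4408 0.2769 0.2357] [314.2142 253.0331] [314.0089 247.17  ]
```

```bash
python3 -m pendant '{"travel":[[0,0.8,-15],[0,0.8,-30],[0,0.8,-45],[0,0.8,-55],[0,0.8,-60]],"turn":[0,0,0,0,0],"jaw":[0,0,0,0,0]}'
python3 -m pendant '{"travel":[[0,0,-5],[0,0,-10],[0,0,-15],[0,0,-20],[0,0,-25]],"turn":[0,0,0,0,0],"jaw":[0,0,0,0,0]}'
python3 -m pendant '{"travel":[[0,0,-5],[0,0,-10],[0,0,-15],[0,0,-20],[0,0,-25]],"turn":[0,0,0,0,0],"jaw":[0,0,0,0,0]}'
```

```text
time: 20.45
position: [0.4401, 0.2778, 0.1747]
orientation: [-3.141, -0.002, 2.971]
force: [0.8, 0.1, -1.8]
grip_width: 0.0212
gripper_force: 60.7
time: 20.95
position: [0.4406, 0.2784, 0.1506]
orientation: [3.141, 0.0, 2.972]
force: [-0.4, 0.2, -1.2]
grip_width: 0.0212
gripper_force: 60.7
time: 21.45
position: [0.4405, 0.2783, 0.1253]
orientation: [-3.142, -0.0, 2.972]
force: [-0.3, 0.1, -1.2]
grip_width: 0.0215
gripper_force: 60.7
```

```bash
python3 -m pendant '{"travel":[[0,0,-5],[0,0,-10],[0,0,-13],[0,0,-14.5],[0,0,-14.5]],"turn":[0,0,0,0,0],"jaw":[0,0,0,0,0]}'
python3 -m pendant '{"travel":[[0,0,0],[0,0,0],[0,0,0],[0,0,0],[0,0,0]],"turn":[0,0,0,0,0],"jaw":[0.2,0.4,0.6,0.6,0.6]}'
python3 -m pendant '{"travel":[[0,0,10],[0,0,30],[0,0,60],[0,0,90],[0,0,120]],"turn":[0,0,0,0,0],"jaw":[0.6,0.6,0.6,0.6,0.6]}'
python3 -m pendant '{"travel":[[-10,-40,0],[-20,-80,0],[-30,-120,0],[-30,-160,0],[-30,-190,0]],"turn":[0,0,0,0,0],"jaw":[0.6,0.6,0.6,0.6,0.6]}'
python3 -m pendant '{"travel":[[0,0,0],[0,0,0],[0,0,0],[0,0,0],[0,0,0]],"turn":[0,0,0,0,0],"jaw":[0.6,0.6,0.6,0.6,0.6]}'
python3 - <<'E'
from h import *
np.set_printoptions(precision=4,suppress=True)
s=capture("side")[:,:,::-1];t=capture("top")[:,:,::-1];cv2.imwrite("pics/z_s.png",s);cv2.imwrite("pics/z_t.png",t)
s0=cv2.imread("pics/side0.png")
m=lambda a,b:np.abs(a.astype(int)-b)[...].max(2)
d=m(s,s0)[238:290,296:335]>60;print("changed px around driver",d.sum(),np.argwhere(d)[:6].tolist())
for nm,im in(("now",s),("was",s0)):
    q=im[240:282,300:330].max(2)<70;c=max(cv2.findContours((q*255).astype(np.uint8),0,2)[0],key=cv2.contourArea);print(nm,cv2.boundingRect(c),cv2.contourArea(c))
for nm,(x0,y0,x1,y1) in(("L",(296,210,302,217)),("R",(315,183,321,190))):
    w=np.clip(170-s[y0:y1,x0:x1].max(2).astype(float),0,None);Y,X=np.mgrid[y0:y1,x0:x1]
    C=np.cov(X.ravel(),Y.ravel(),aweights=w.ravel());v=np.linalg.eigh(C)[1][:,1];print(nm,v[0]/v[1])
# handle row/edges in side view, rows of brightness on the driver
print(s[244:280:3,304:326].max(2));print(s0[244:280:3,304:326].max(2))
E
```

```text
time: 21.95
position: [0.4406, 0.2784, 0.1113]
orientation: [3.142, 0.0, 2.972]
force: [-0.7, 0.0, -2.0]
grip_width: 0.0212
gripper_force: 60.9
time: 22.45
position: [0.4406, 0.2784, 0.1115]
orientation: [3.141, 0.0, 2.972]
force: [-0.2, 0.2, 0.3]
grip_width: 0.0514
gripper_force: 0.0
time: 22.95
position: [0.4405, 0.2783, 0.2332]
orientation: [3.141, 0.001, 2.972]
force: [0.4, 0.3, 0.8]
grip_width: 0.0509
gripper_force: 0.0
time: 23.45
position: [0.4102, 0.0865, 0.2323]
orientation: [-3.141, 0.002, 2.971]
force: [-0.1, 0.1, 0.8]
grip_width: 0.0513
gripper_force: 0.0
time: 23.95
position: [0.4104, 0.0892, 0.2313]
orientation: [3.142, -0.0, 2.974]
force: [0.1, 0.0, 0.9]
grip_width: 0.0514
gripper_force: 0.0
changed px around driver 217 [[0, 2], [0, 3], [0, 4], [0, 5], [1, 2], [1, 3]]
now (0, 0, 30, 37) 667.0
was (0, 0, 30, 37) 675.0
L -0.6949009309686464
R -0.8171965436931342
[[246 252 251 249 246 248 251 255 218  41  40  45  53  51  54  53  53  53
   57  50  54  53]
 [138 134 151 198 237 255 255  83  35  54  49  53  51  48  56  53  55  57
   51  54  51  50]
 [135 136 141 141  90  34 
[... 1321 characters left out ...]
8  40  48  54  26  35  36  35
   26  25  20  35]
 [ 30  22  21  19  23  19  35  25  18  24  25  16  23  42  32  37  39  36
   25  24  28  28]
 [ 22  23  25  32  16  26  30  19  16  27  32  24  24  30  33  32  39  31
   20  23  19  23]
 [113 253 186  10  23  22  22  24  20  24  20  16  30  32  32  33  31 108
  247 232 162  38]
 [221 231 248   2  17  27  22  20  25  16  28  28  22  33  37  34  22 107
  244 217 220 225]
 [118 119  96  53  17  20  27  23  32  27  32  22  35  29  33  32  23  61
  160 219 213 216]
 [113 111 104 104 107 111 112  77  30  21  17  25  18  20  40 127 202 190
  193 177 223 217]
 [127 116 117 106 110 108 106 147 210 205 208 207 211 199 199 187 163 181
  229 221 223 220]]
```

```bash
python3 -c "
from plant import *
print(sign_off())"
```

```text
the job is handed in; nothing more can be done
None
```

The job is handed in at about 24 s on the robot's clock: both screws were driven to their stops, and the driver is upright and released in its stand. The last side picture agrees by pixel measurement, but I got no verdict. The right screw took two tries because the blade slipped out once. I viewed 12 pictures where the limit was 10. The three red look-alike drivers seen upright in the first picture were lying on the table by the time I gripped the driver, cause unknown.

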